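# Settle the heads of three clay figures

### The job

Three of the clay figures on the ware board have heads still standing up on a bare dowel neck. Press each of these heads lightly straight down from above with the fingertips until well over half of the gap at its neck has closed: first the one with the broad-brimmed hat, then the one with the tall cap, then the bareheaded one. Do not pick up, tip or shove the figures, never press hard, and leave everything else where it stands.

Things in the scene. Friction and masses are not known exactly. Their poses are not given: they have to be found in the camera images.
- ware_board: fixed pale plaster ware board (slab), 320 x 460 x 12 mm (x, y, z); origin at the centre of its underside, on the table; the figures and small things stand on its top, 12 mm above the table
- figure_brim: the figure with the broad flat-brimmed hat: loose terracotta figurine of about 0.4 kg standing on the ware board, round foot 62 mm across, shoulders ending in a collar 64 mm above its foot; origin at the centre of its underside, own z up. Its head sits on a wooden dowel above the collar; head raised, the figure is 122 mm tall
- top_brim (a point): the topmost point, on the centre line, of the head of the figure with the broad flat-brimmed hat: the spot to press. It is the flat round crown (32 mm across) in the middle of a hat brim 64 mm across; it goes down with the head
- head_brim (a joint): how far this head has been pushed straight down its dowel, m: 0 = fully raised (16 mm of bare dowel between head and collar), 0.016 = down on the collar, where it stops firmly (more than 25 N cracks the clay, so there is no need to go that far). It starts between 0 and 0.003, resists a slow push with about 3.5 N at first, rising to about 7 N near the collar, and stays where it is left. 0.008 or more counts as settled
- figure_cap: the figure with the tall tapering cap: loose terracotta figurine of about 0.4 kg standing on the ware board, round foot 62 mm across, shoulders ending in a collar 70 mm above its foot; origin at the centre of its underside, own z up. Its head sits on a wooden dowel above the collar; head raised, the figure is 143 mm tall
- top_cap (a point): the topmost point, on the centre line, of the head of the figure with the tall tapering cap: the spot to press. It is the flat tip (about 19 mm across) of a tapering cap 36 mm high, 36 mm across at its foot; it goes down with the head
- head_cap (a joint): how far this head has been pushed straight down its dowel, m: 0 = fully raised (16 mm of bare dowel between head and collar), 0.016 = down on the collar, where it stops firmly (more than 25 N cracks the clay, so there is no need to go that far). It starts between 0 and 0.003, resists a slow push with about 3.5 N at first, rising to about 7 N near the collar, and stays where it is left. 0.008 or more counts as settled
- figure_bare: the bareheaded figure: loose terracotta figurine of about 0.4 kg standing on the ware board, round foot 62 mm across, shoulders ending in a collar 56 mm above its foot; origin at the centre of its underside, own z up. Its head sits on a wooden dowel above the collar; head raised, the figure is 105 mm tall
- top_bare (a point): the topmost point, on the centre line, of the head of the bareheaded figure: the spot to press. It is a domed bare skull 35 mm across; it goes down with the head
- head_bare (a joint): how far this head has been pushed straight down its dowel, m: 0 = fully raised (16 mm of bare dowel between head and collar), 0.016 = down on the collar, where it stops firmly (more than 25 N cracks the clay, so there is no need to go that far). It starts between 0 and 0.003, resists a slow push with about 3.5 N at first, rising to about 7 N near the collar, and stays where it is left. 0.008 or more counts as settled
- finished_veil: finished terracotta figurine under a bell-shaped veil that falls from its crown over its shoulders, 62 mm across, 88 mm tall, head already tight on its shoulders (no dowel showing); a bystander on the ware board; origin at the centre of its underside
- finished_basket: finished terracotta figurine with an open round basket (52 mm across) on its head, 62 mm across, 93 mm tall, head already tight on its shoulders (no dowel showing); a bystander on the ware board; origin at the centre of its underside
- paint_jar: closed clear paint jar with a white cap, 46 mm across, 56 mm tall; a bystander on the ware board; origin at the centre of its underside
- water_dish: small clear plastic bowl, 70 mm across, 28 mm tall; a bystander on the ware board; origin at the centre of its underside
- knife: modelling knife lying flat, black handle and steel blade, 152 mm long, 12 mm wide, 10 mm thick; a bystander on the ware board; origin at the centre of its underside (about mid-length)
- clay_rib: flat wooden clay rib lying flat, 100 x 45 x 7 mm; a bystander on the ware board; origin at the centre of its underside
Mind the look-alikes: they are no part of the job. What is shaped like the figure_cap but purple is not meant.

How it is judged:
On the way, in this order (a step that is already met when the one before it is completed fails the run):
1. the head under the broad-brimmed hat is settled, the other two are still raised (value of joint head_brim above 0.008 m and value of joint each of head_cap, head_bare below 0.006 m), for 0.1 s.
2. then the tall-capped head is settled too, the bare head is still raised (value of joint each of head_brim, head_cap above 0.008 m and value of joint head_bare below 0.006 m), for 0.1 s.
3. then the bare head is settled too (value of joint each of head_brim, head_cap, head_bare above 0.008 m), for 0.1 s.
At the end, for the whole second after the job is handed in: all three heads pushed at least 8 mm down their dowels, and each figure upright within 0.1 rad, at rest and within 20 mm of where it started; every bystander within 15 mm of its start (all of step 3 and distance of each of figure_brim, figure_cap, figure_bare from where it was at the start of the episode below 0.02 m and angle between each of figure_brim, figure_cap, figure_bare's own z axis and vertical below 0.1 rad and linear speed of each of figure_brim, figure_cap, figure_bare below 0.02 m/s and distance of each of finished_veil, finished_basket, paint_jar, water_dish, knife, clay_rib from where it was at the start of the episode below 0.015 m); the robot touches nothing.
It fails at once if a head is pressed down out of order ((value of joint head_cap above 0.008 m and value of joint head_brim below 0.006 m) or (value of joint head_bare above 0.008 m and value of joint head_brim below 0.006 m) or (value of joint head_bare above 0.008 m and value of joint head_cap below 0.006 m)).
It fails at once if a figure is pressed hard: more than 25 N between the robot and the figure (contact force between any of the fingers, the arm and figure_brim above 25 N or contact force between any of the fingers, the arm and figure_cap above 25 N or contact force between any of the fingers, the arm and figure_bare above 25 N).
It fails at once if a figure is lifted more than 8 mm off the board (height (world z) of any of figure_brim, figure_cap, figure_bare above 0.02 m).
It fails at once if a figure is shoved or carried more than 20 mm, or tipped more than 0.3 rad (distance of any of figure_brim, figure_cap, figure_bare from where it was at the start of the episode above 0.02 m or angle between any of figure_brim, figure_cap, figure_bare's own z axis and vertical above 0.3 rad).
It fails at once if a bystander is moved more than 15 mm (distance of any of finished_veil, finished_basket, paint_jar, water_dish, knife, clay_rib from where it was at the start of the episode above 0.015 m).
It also fails if it takes over 43 s, if anything falls off the work surface, if the arm or the gripper's body presses on something with over 40 N, if the wrist force passes 120 N, or if a joint passes its speed limit or range.

### The arm

A 7-joint arm with a two-finger parallel gripper is mounted at the origin on the work surface. World frame = base frame: x ahead of the robot, y to its left, z up, the work surface at z = 0. Lengths are in m, angles in rad, forces in N, time in s.
With the tool pointing down it reaches from about 0.35 to 0.9 m from the base axis. Payload 7.2 kg.
Tool frame: the origin (TCP) lies at the very end of the fingers, on their centre line; the grasp point (between the pads) lies 19 mm behind it (env.tcp_to_grasp is the distance from the TCP to the grasp point, in m); z points along the fingers, y is the line along which they close (so a half turn about z gives the same grasp; the last joint's range is limited). The gripper opens to 85 mm and grips with 20 to 120 N. Pads are 22 mm wide; open, the fingers measure 114 mm over their backs; the gripper's body (76 mm by 85 mm) begins 54 mm behind the grasp point. The pads swing forward as they close: fully open they stand 13 mm farther back than shut.
Start: joints at [1.071, 0.411, -0.013, 1.596, 0.006, 1.134, -0.082], TCP at [0.262, -0.568, 0.231] pointing down, gripper open.
Joint ranges: [-2.95, 2.95], [-0.29, 1.99], [-1.47, 1.44], [0.14, 2.54], [-1.03, 4.17], [0.13, 1.85], [-2.86, 2.86]. Speed limits (rad/s): [2.39, 2.39, 3.01, 3.01, 3.14, 3.14, 3.14].

### API

Orientations are given as [roll, pitch, yaw] about the fixed x, y, z axes, in that order (R = Rz(yaw) Ry(pitch) Rx(roll)).
In Python, from plant import env gives the robot as it stands.
- The arm moves only by the tool step_arm, never from a script. Its argument "rows" is a list of rows, each a list of 2 entries, a list of its own where there are three numbers: the shift along the tool's x, y, z in m, then the turn about the tool's z in degrees. In form: [[[x, y, z], roll], ...]. A call has 1 to 10 rows; each row shifts and turns the commanded pose from where the row before left it, along the tool's axes as they then stand; what a row does not reach is not made up. A row lasts 1/10 s, in which the tool goes at most 50 mm and 8.59 degrees, less where a joint would pass 70% of its speed; a pose out of reach is approached as far as the arm can. A call with a gripper value outside its range is refused whole. "gripper" is the closure, from 0 (fully open) to 1 (shut), set as the call begins (left out, the last holds). The fingers move at their own pace and stop on an object; "force" is the grip in N (left out, the last holds). Time passes only in rows, so rows that do not move let the fingers close. It gives the time, the measured TCP pose, the force, the opening and the grip force at its end, in the units of the state.
- env.get_state(): the state, without advancing time (a new reading comes with each control period).
- env.get_image(name): name is "scene" or "top" or "wrist"; returns (picture, depth): 480x640x3 uint8, red, green, blue; 480x640 float32, m along the optical axis (not along the pixel's ray), 0 where there is no reading.
- env.calibration(name): a dict with "K" (3x3 intrinsics, pixels), "cam_to_world" (4x4, takes a point from camera to world coordinates); the wrist camera has in their place "hand_eye" (4x4, takes a point from camera to tool coordinates, whose origin is the TCP and whose axes are the flange's). Camera axes: x right, y up, looking along -z (the intrinsics and any distortion apply to the point x, -y, -z); pixel columns grow to the right and rows downward; lengths in m; the calibration is good to about 2 mm. A picture is of the moment at which its call begins: read the wrist's pose just before it. calibration takes no time and is no camera call.
- env.close_job(): hands the job in; it is judged then, once.
The state is a dict: "t": time; "joint_positions": joint angles; "dq": joint speeds; "joint_efforts": joint torques, N m; "eef_pos": TCP position; "tcp_rot": TCP orientation; "ft_force": force on the tool from outside, world axes, zero at the start; "wrist_torque": the same for the moment, N m; "width": finger opening in m; "gripper_force": force on a finger pad.
Only numpy, scipy, OpenCV 4.12 (cv2) and the standard library are available. Lean on these libraries where they do the work, as an engineer would, in place of code of your own. Each camera call takes 0.05 s, during which the arm holds its last target. There are 200 camera calls.

## Working session

There is one attempt and no reset: what is moved stays moved. The work goes in short steps, Python scripts to look and compute and a tool call to move; the robot and the scene stay as the last step left them, time stands still between calls to the robot, and variables do not carry over. Pictures are saved under pics/ and viewed, at most 10 in all, crops included, and the job is handed in when it is done.

Besides the shell and the picture viewer there is one more tool, called after "Emit:" as name(argument=value, ...), one argument or row to a line, values as JSON. step_arm: Moves the arm, as the interface text tells. Its arguments: {"type":"object","properties":{"rows":{"type":"array","items":{"type":"array"}},"gripper":{"type":"number"},"force":{"type":"number"}},"required":["rows"]}

```bash
mkdir -p pics; ls; cat > h.py <<'E'
import numpy as np,cv2
from plant import env
def grab(n):
    s=env.get_state(); im,d=env.get_image(n); np.savez('/tmp/%s.npz'%n,im=im,d=d,p=s['eef_pos'],r=s['tcp_rot'])
    return im,d
E
python3 - <<'E'
from h import *
for n in('scene','top'):
    im,d=grab(n); cv2.imwrite(f'pics/{n}.png',im[...,::-1]); c=env.calibration(n); print(n,c)
s=env.get_state();print(s)
E
```

```text
pics
scene {'K': array([[524.35639705,   0.        , 318.38416882],
       [  0.        , 524.35639705, 234.25577584],
       [  0.        ,   0.        ,   1.        ]]), 'cam_to_world': array([[ 0.83687086, -0.43701115,  0.32964893,  0.91112364],
       [ 0.54738233,  0.66319663, -0.51043395, -0.56649943],
       [ 0.00444327,  0.6076113 ,  0.79422211,  0.94604351],
       [ 0.        ,  0.        ,  0.        ,  1.        ]])}
top {'K': array([[544.67768822,   0.        , 320.09245712],
       [  0.        , 544.67768822, 239.02944242],
       [  0.        ,   0.        ,   1.        ]]), 'cam_to_world': array([[ 0.02476311,  0.99888184, -0.04027219,  0.50282493],
       [-0.99951518,  0.02549913,  0.01786629, -0.0071344 ],
       [ 0.01887322,  0.03981024,  0.999029  ,  1.18644594],
       [ 0.        ,  0.        ,  0.        ,  1.        ]])}
{'t': 0.1, 'joint_positions': array([ 1.0707912 ,  0.41182151, -0.01269381,  1.59695092,  0.00562149,
        1.13430811, -0.08221156]), 'dq': array([-0.00081522, -0.00228855, -0.0006018 , -0.00226187, -0.00178635,
       -0.00044937,  0.00041771]), 'joint_efforts': array([ 3.35263183e-03, -6.01831126e+01,  6.84703309e-01, -3.00087118e+01,
        1.40808325e-02,  6.41413921e-03,  3.99485066e-05]), 'eef_pos': array([ 0.2613335 , -0.56725299,  0.23054013]), 'tcp_rot': array([-3.14014609e+00,  1.29242351e-04,  4.31810236e-01]), 'ft_force': array([-0.14348487, -0.35925433,  0.00830408]), 'wrist_torque': array([ 0.01231242,  0.04261403, -0.02407878]), 'gripper_force': 0.0, 'width': 0.08556969137554951}
```

View pics/scene.png

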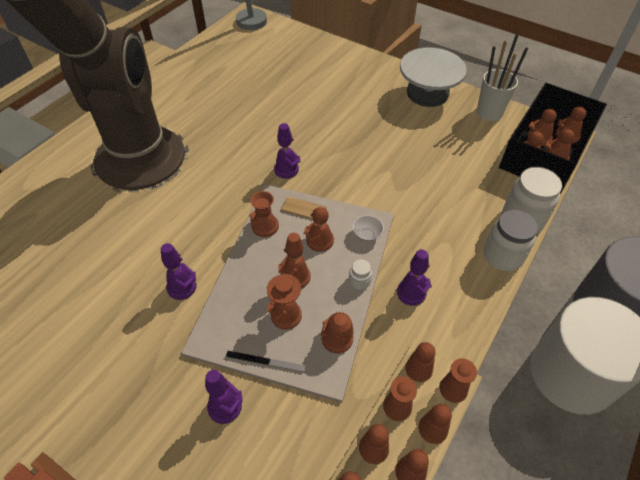

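View pics/top.png

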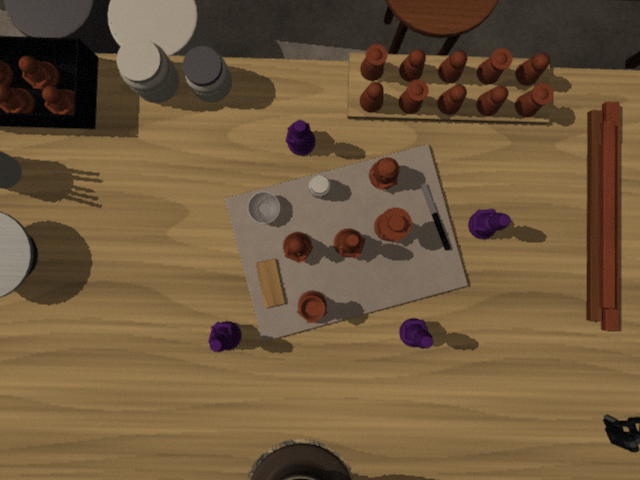

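The figures I want, given as scene pixel / top pixel:
- **Brim:** (284,288) / (395,223)
- **Cap:** (293,245) / (348,240)
- **Bare:** (320,215) / (297,246)

Possible look-alikes, none of them part of the job:
- **Veil:** (338,328) / (385,172)
- **Basket:** (263,203) / (312,305)
- **Purple capped figures:** top (300,137), (488,222), (416,333), (224,335)
- **Figures on the other plank and in the tray:** top (450,80), (40,85)

Next I'll measure the tops and check the choice in a crop.

```bash
cat >> h.py <<'E'
def cloud(n):
    f=np.load('/tmp/%s.npz'%n); d=f['d']; c=env.calibration(n);K=c['K'];v,u=np.mgrid[:480,:640]
    P=np.stack([(u-K[0,2])/K[0,0]*d,-(v-K[1,2])/K[1,1]*d,-d],-1)
    T=c['cam_to_world']; return f['im'],d,P@T[:3,:3].T+T[:3,3]
E
python3 - <<'E'
from h import *
im,d,W=cloud('top')
for nm,(u,v) in dict(brim=(395,223),cap=(348,240),bare=(297,246),veil=(385,172),basket=(312,305)).items():
    m=np.zeros(d.shape,bool); m[v-24:v+24,u-24:u+24]=1
    m&=(d>0); p=W[m]; z=p[:,2]; zt=np.percentile(z[z>.05],99)
    q=p[z>zt-.006]
    (cx,cy),r=cv2.minEnclosingCircle(q[:,:2].astype(np.float32))
    print(nm,'ztop',zt.round(4),z.max().round(4),'mean',q.mean(0).round(4),'circ',round(cx,4),round(cy,4),round(r,4),len(q))
    b=p[(z>.02)&(z<.05)]; print('  board z',np.median(z[(z<.03)]).round(4))
a=np.load('/tmp/scene.npz')['im'][185:350,240:370]
cv2.imwrite('pics/crop.png',cv2.resize(a[...,::-1],None,fx=3.5,fy=3.5,interpolation=cv2.INTER_CUBIC))
E
```

```text
brim ztop 0.1355 0.1377 mean [ 0.5804 -0.1744  0.1322] circ 0.5804 -0.1743 0.0157 189
  board z 0.0116
cap ztop 0.1554 0.1571 mean [ 0.5434 -0.0877  0.1526] circ 0.5433 -0.0878 0.0119 111
  board z 0.0117
bare ztop 0.1186 0.1201 mean [0.5325 0.0206 0.1156] circ 0.5337 0.0196 0.0134 104
  board z 0.0118
veil ztop 0.1022 0.1038 mean [ 0.6957 -0.1618  0.0988] circ 0.696 -0.1615 0.0153 121
  board z 0.0105
basket ztop 0.1081 0.1095 mean [ 0.4072 -0.0162  0.1045] circ 0.4083 -0.0148 0.0254 163
  board z 0.0117
```

View pics/crop.png

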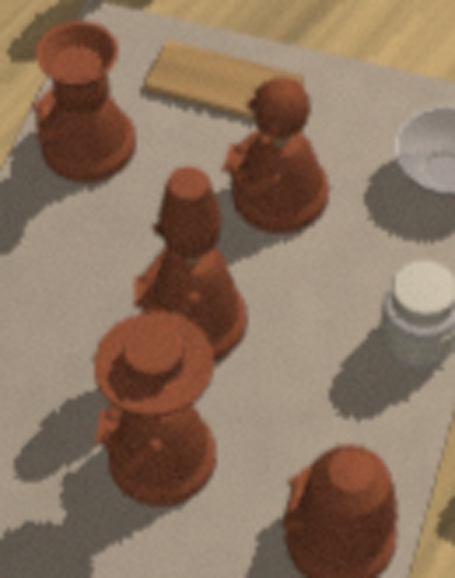

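The crop confirms the choice: broad hat at crop (150,350), tall cap at (190,190) and bare head at (280,105), each with its neck showing. The veil and basket figures have none. I'm going above the brim now with the fingers shut.

Emit:
step_arm(
  rows=[
    [[0.038,-0.0186,0],0],
    [[0.038,-0.0186,0],0],
    [[0.038,-0.0186,0],0],
    [[0.038,-0.0186,0],0],
    [[0.038,-0.0186,0],0],
    [[0.038,-0.0186,0],0],
    [[0.038,-0.0186,0],0],
    [[0.038,-0.0186,0],0],
    [[0.038,-0.0186,0],0],
    [[0.038,-0.0186,0],0],
  ],
  gripper=1,
  force=20,
)

```text
t: 1.1
eef_pos: [0.5295, -0.2382, 0.2311]
tcp_rot: [-3.141, 0.0, 0.432]
ft_force: [0.0, -0.8, 0.6]
width: -0.0
gripper_force: 0.0
```

Emit:
step_arm(
  rows=[
    [[0.037,-0.0186,0],0],
    [[0.037,-0.0186,0],0],
    [[0,0,0],0],
    [[0,0,0],0],
    [[0,0,0],0],
  ],
)

```text
t: 1.6
eef_pos: [0.5797, -0.1762, 0.2309]
tcp_rot: [3.142, 0.001, 0.43]
ft_force: [-0.3, -0.0, 0.0]
width: -0.0001
gripper_force: 0.0
```

```bash
python3 - <<'E'
from h import *
from scipy.spatial.transform import Rotation as R
im,d=grab('wrist'); f=np.load('/tmp/wrist.npz'); c=env.calibration('wrist');K=c['K'];print(c)
cv2.imwrite('pics/wrist.png',im[...,::-1])
v,u=np.mgrid[:480,:640]
P=np.stack([(u-K[0,2])/K[0,0]*d,-(v-K[1,2])/K[1,1]*d,-d],-1)
H=c['hand_eye'];T=P@H[:3,:3].T+H[:3,3]; W=T@R.from_euler('xyz',f['r']).as_matrix().T+f['p']
for nm,(x,y,z0,rad) in dict(brim=(.5804,-.1744,.125,.03),cap=(.5434,-.0877,.145,.025),bare=(.533,.020,.105,.025)).items():
    m=(d>0)&(np.hypot(W[...,0]-x,W[...,1]-y)<rad)&(W[...,2]>z0)&(W[...,2]<.18)
    if m.sum()<20: print(nm,'none');continue
    q=W[m]; zt=np.percentile(q[:,2],95); q=q[q[:,2]>zt-.005]
    print(nm,zt.round(4),q.mean(0).round(4),cv2.minEnclosingCircle(q[:,:2].astype(np.float32)),len(q))
E
```

```text
{'K': array([[332.10966003,   0.        , 318.79895995],
       [  0.        , 332.10966003, 240.70783007],
       [  0.        ,   0.        ,   1.        ]]), 'hand_eye': array([[-3.08840953e-04,  9.60448383e-01,  2.78457910e-01,
         7.03923490e-02],
       [ 9.99999889e-01,  1.97710436e-04,  4.27174972e-04,
         5.61087399e-04],
       [ 3.55225476e-04,  2.78458011e-01, -9.60448338e-01,
        -1.41999568e-01],
       [ 0.00000000e+00,  0.00000000e+00,  0.00000000e+00,
         1.00000000e+00]])}
brim 0.1329 [ 0.583  -0.1733  0.1317] ((0.5823523998260498, -0.1736733764410019), 0.016093784943223) 1312
cap 0.1536 [ 0.5468 -0.0879  0.1522] ((0.5460103750228882, -0.08760076016187668), 0.012291595339775085) 921
bare 0.1164 [0.5366 0.0198 0.1144] ((0.5361000299453735, 0.0206912849098444), 0.013512225821614265) 807
```

View pics/wrist.png

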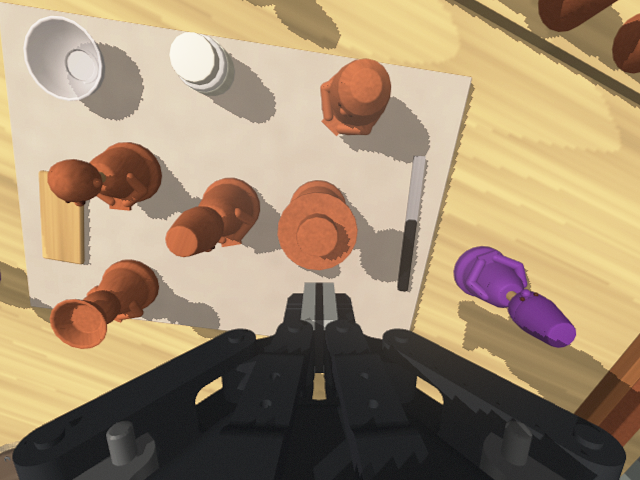

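The wrist view shows the brim crown at (318,237) just ahead of the shut fingertips at (320,300), with the cap at (185,238) and the bare head at (75,180). I'm correcting by about 2.5 mm and going down.

Emit:
step_arm(
  rows=[
    [[0.0026,-0.0012,0.01],0],
    [[0,0,0.015],0],
    [[0,0,0.02],0],
    [[0,0,0.02],0],
    [[0,0,0.015],0],
    [[0,0,0.008],0],
    [[0,0,0.004],0],
    [[0,0,0],0],
    [[0,0,0],0],
  ],
)

```text
t: 2.55
eef_pos: [0.5828, -0.1729, 0.14]
tcp_rot: [3.141, -0.001, 0.432]
ft_force: [-0.3, -0.6, -0.8]
width: 0.0002
gripper_force: 0.0
```

Emit:
step_arm(
  rows=[
    [[0,0,0.001],0],
    [[0,0,0.001],0],
    [[0,0,0.001],0],
    [[0,0,0.001],0],
    [[0,0,0.001],0],
    [[0,0,0.001],0],
    [[0,0,0.001],0],
    [[0,0,0.001],0],
  ],
)

```text
t: 3.35
eef_pos: [0.5824, -0.1728, 0.1316]
tcp_rot: [3.141, -0.0, 0.432]
ft_force: [-1.0, 0.3, 5.0]
width: -0.0001
gripper_force: 2.0
```

Emit:
step_arm(
  rows=[
    [[0,0,0.001],0],
    [[0,0,0.001],0],
    [[0,0,0.001],0],
    [[0,0,0.001],0],
    [[0,0,0.001],0],
    [[0,0,0.001],0],
  ],
)

```text
t: 3.95
eef_pos: [0.5824, -0.1728, 0.1254]
tcp_rot: [3.141, -0.0, 0.432]
ft_force: [-0.9, 0.0, 5.9]
width: 0.0002
gripper_force: 2.7
```

Emit:
step_arm(
  rows=[
    [[0,0,0.001],0],
    [[0,0,0.001],0],
    [[0,0,0.001],0],
    [[0,0,0.001],0],
    [[0,0,0],0],
    [[0,0,0],0],
  ],
)

```text
t: 4.55
eef_pos: [0.5824, -0.1728, 0.1213]
tcp_rot: [3.141, -0.0, 0.432]
ft_force: [-0.9, 0.6, 4.2]
width: -0.0001
gripper_force: 2.3
```

Emit:
step_arm(
  rows=[
    [[0,0,-0.005],0],
    [[0,0,-0.015],0],
    [[0,0,-0.02],0],
    [[0,0,-0.02],0],
    [[0,-0.013,-0.02],0],
    [[0.0014,-0.03,0],0],
    [[0,-0.03,0],0],
    [[0,-0.02,0],0],
    [[0,0,0],0],
    [[0,0,0],0],
  ],
)

```text
t: 5.55
eef_pos: [0.5451, -0.0879, 0.2023]
tcp_rot: [3.14, -0.001, 0.432]
ft_force: [-0.1, -0.2, -0.6]
width: -0.0001
gripper_force: 0.0
```

```bash
cat > w.py <<'E'
from h import *
from scipy.spatial.transform import Rotation as R
im,d=grab('wrist'); f=np.load('/tmp/wrist.npz'); c=env.calibration('wrist');K=c['K'];print(f['p'],f['r'])
v,u=np.mgrid[:480,:640]
P=np.stack([(u-K[0,2])/K[0,0]*d,-(v-K[1,2])/K[1,1]*d,-d],-1)
H=c['hand_eye'];T=P@H[:3,:3].T+H[:3,3]; W=T@R.from_euler('xyz',f['r']).as_matrix().T+f['p']
red=(im[...,0].astype(int)>1.5*im[...,2])
for nm,(x,y,z0,rad) in dict(brim=(.5815,-.174,.115,.03),cap=(.5447,-.0877,.135,.025),bare=(.535,.020,.1,.025)).items():
    m=red&(d>0)&(np.hypot(W[...,0]-x,W[...,1]-y)<rad)&(W[...,2]>z0)&(W[...,2]<.16)
    if m.sum()<20: print(nm,'none');continue
    q=W[m]; zt=np.percentile(q[:,2],95); q=q[q[:,2]>zt-.005]
    print(nm,zt.round(4),q.mean(0).round(4),cv2.minEnclosingCircle(q[:,:2].astype(np.float32)),len(q))
E
python3 w.py
```

```text
[ 0.54508164 -0.08790092  0.2022555 ] [ 3.14046762e+00 -9.47481853e-04  4.32401992e-01]
brim 0.1214 [ 0.5826 -0.1724  0.1202] ((0.582017183303833, -0.17333722114562988), 0.016143448650836945) 1516
cap 0.1533 [ 0.5467 -0.0867  0.1522] ((0.5457119941711426, -0.08706284314393997), 0.012407924048602581) 1134
bare 0.1163 [0.5364 0.0205 0.1144] ((0.5355997085571289, 0.02066008187830448), 0.013754191808402538) 996
```

Brim's head went from 0.133 to 0.121, so it's settled. Now the cap.

Emit:
step_arm(
  rows=[
    [[0,0,0.01],0],
    [[0,0,0.016],0],
    [[0,0,0.01],0],
    [[0,0,0.006],0],
    [[0,0,0],0],
    [[0,0,0.001],0],
    [[0,0,0.001],0],
    [[0,0,0.001],0],
    [[0,0,0.001],0],
    [[0,0,0.001],0],
  ],
)

```text
t: 6.6
eef_pos: [0.5448, -0.0877, 0.1545]
tcp_rot: [3.141, -0.0, 0.432]
ft_force: [0.3, 0.7, -0.3]
width: 0.0002
gripper_force: 0.0
```

Emit:
step_arm(
  rows=[
    [[0,0,0.001],0],
    [[0,0,0.001],0],
    [[0,0,0.001],0],
    [[0,0,0.001],0],
    [[0,0,0.001],0],
  ],
)

```text
t: 7.1
eef_pos: [0.5448, -0.0877, 0.1495]
tcp_rot: [3.141, -0.0, 0.432]
ft_force: [-0.8, 0.2, 4.4]
width: 0.0001
gripper_force: 2.4
```

Emit:
step_arm(
  rows=[
    [[0,0,0.001],0],
    [[0,0,0.001],0],
    [[0,0,0.001],0],
    [[0,0,0.001],0],
    [[0,0,0.001],0],
  ],
)

```text
t: 7.6
eef_pos: [0.5448, -0.0877, 0.1444]
tcp_rot: [3.141, -0.0, 0.432]
ft_force: [0.6, -0.2, 5.2]
width: -0.0002
gripper_force: 2.9
```

Emit:
step_arm(
  rows=[
    [[0,0,0.001],0],
    [[0,0,0.0015],0],
    [[0,0,0],0],
    [[0,0,0],0],
  ],
)

```text
t: 8.0
eef_pos: [0.5447, -0.0877, 0.1417]
tcp_rot: [3.142, -0.0, 0.432]
ft_force: [-0.7, 1.0, 3.5]
width: 0.0003
gripper_force: 1.9
```

Emit:
step_arm(
  rows=[
    [[0,0,-0.005],0],
    [[0,0,-0.015],0],
    [[0,0,-0.02],0],
    [[0,0,-0.01],0],
    [[0.01,-0.03,0],0],
    [[0.013,-0.035,0],0],
    [[0.0133,-0.0372,0],0],
    [[0,0,0],0],
    [[0,0,0],0],
  ],
)

```text
t: 8.9
eef_pos: [0.5346, 0.0212, 0.1916]
tcp_rot: [-3.142, 0.0, 0.434]
ft_force: [0.3, 0.0, -0.6]
width: 0.0
gripper_force: 0.0
```

```bash
python3 w.py
```

```text
[0.53464325 0.02122817 0.19160919] [-3.14154011e+00  2.96071899e-04  4.34242478e-01]
brim 0.1213 [ 0.5825 -0.1714  0.1201] ((0.5822471380233765, -0.1732989251613617), 0.016632499173283577) 1555
cap 0.1418 [ 0.5462 -0.0853  0.1405] ((0.5458881258964539, -0.08643469214439392), 0.012868502177298069) 1030
bare 0.1163 [0.5363 0.0221 0.1144] ((0.5360667705535889, 0.021897079423069954), 0.01376773789525032) 936
```

Emit:
step_arm(
  rows=[
    [[0,-0.0005,0.012],0],
    [[0,0,0.02],0],
    [[0,0,0.02],0],
    [[0,0,0.012],0],
    [[0,0,0.006],0],
    [[0,0,0],0],
    [[0,0,0.001],0],
    [[0,0,0.001],0],
    [[0,0,0.001],0],
    [[0,0,0.001],0],
  ],
)

```text
t: 9.95
eef_pos: [0.5349, 0.0208, 0.1181]
tcp_rot: [3.141, -0.001, 0.432]
ft_force: [0.2, 0.1, -0.3]
width: 0.0002
gripper_force: 0.0
```

Emit:
step_arm(
  rows=[
    [[0,0,0.001],0],
    [[0,0,0.001],0],
    [[0,0,0.001],0],
    [[0,0,0.001],0],
    [[0,0,0.001],0],
  ],
)

```text
t: 10.45
eef_pos: [0.5348, 0.0208, 0.1129]
tcp_rot: [3.141, -0.0, 0.432]
ft_force: [-0.6, 0.5, 5.3]
width: -0.0001
gripper_force: 2.2
```

Emit:
step_arm(
  rows=[
    [[0,0,0.001],0],
    [[0,0,0.001],0],
    [[0,0,0.001],0],
    [[0,0,0.001],0],
    [[0,0,0],0],
  ],
)

```text
t: 10.95
eef_pos: [0.5348, 0.0208, 0.1087]
tcp_rot: [3.142, -0.0, 0.432]
ft_force: [0.3, -0.2, 3.3]
width: 0.0
gripper_force: 1.6
```

Emit:
step_arm(
  rows=[
    [[0,0,0.001],0],
    [[0,0,0.001],0],
    [[0,0,0.001],0],
    [[0,0,0.001],0],
    [[0,0,0],0],
    [[0,0,0],0],
  ],
)

```text
t: 11.55
eef_pos: [0.5348, 0.0208, 0.1048]
tcp_rot: [3.141, -0.0, 0.432]
ft_force: [0.7, -0.1, 4.5]
width: 0.0001
gripper_force: 2.1
```

Emit:
step_arm(
  rows=[
    [[0,0,-0.005],0],
    [[0,0,-0.015],0],
    [[0,0,-0.025],0],
    [[0,0,-0.03],0],
    [[0,0,-0.02],0],
    [[0,0,0],0],
    [[0,0,0],0],
    [[0,0,0],0],
  ],
)

```text
t: 12.35
eef_pos: [0.5339, 0.0206, 0.1987]
tcp_rot: [-3.141, 0.002, 0.432]
ft_force: [0.6, -0.3, -0.7]
width: -0.0004
gripper_force: 0.0
```

```bash
python3 w.py; python3 -c "
from h import *
im,d=grab('scene'); a=im[170:390,180:400]
cv2.imwrite('pics/end.png',cv2.resize(a[...,::-1],None,fx=2.5,fy=2.5))"
```

```text
[0.53385905 0.02061623 0.19865683] [-3.14094539e+00  1.93580518e-03  4.31850862e-01]
brim 0.1214 [ 0.5825 -0.1714  0.1201] ((0.5820224285125732, -0.1728985756635666), 0.01631682738661766) 1472
cap 0.1418 [ 0.5463 -0.0853  0.1404] ((0.5460805892944336, -0.08615066111087799), 0.012640879489481449) 977
bare 0.1047 [0.536  0.0219 0.1027] ((0.5356476306915283, 0.022116070613265038), 0.013453765772283077) 753
```

View pics/end.png

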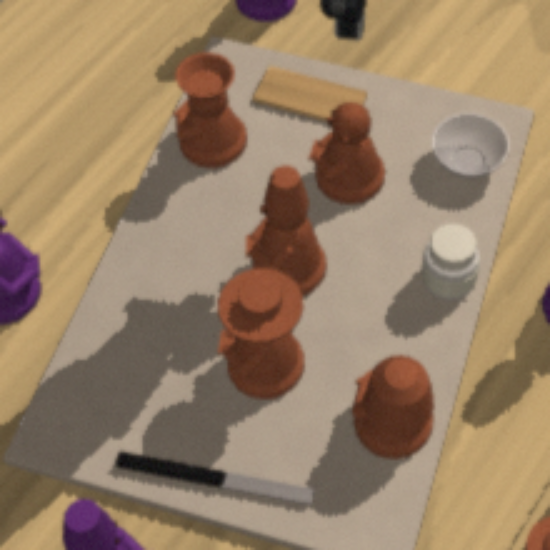

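All three heads are down: the brim figure at crop (260,300), the cap at (285,190) and the bare head at (350,120). The figures stand upright, nothing else has moved, and the gripper is clear.

```bash
python3 -c "
from plant import env
print(env.close_job())"
```

```text
the job is handed in; nothing more can be done
None
```

I pressed all three heads down about 12–13 mm in the order brim, cap, bare, with force readings of at most about 6 N and nothing else visibly disturbed, and handed the job in; no verdict was returned.

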